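# Open the safety-capped reagent bottle ready for weighing out

### The job

Get ready to weigh out some reagent: set the small empty beaker upright in the middle of the balance pan, gently, and let go of it. Then open the amber reagent bottle in its stand by its safety cap - press the cap down and, keeping it pressed, twist it to the left (anticlockwise seen from above) until it comes free - without lifting the bottle out of the stand. Lift the cap until it is about 8 cm above the open mouth and finish while still holding it there, level and over the bottle, leaving the other things on the bench where they are.

Things in the scene. Friction and masses are not known exactly. Their poses are not given: they have to be found in the camera images.
- beaker_center (a point): the small empty beaker: off-white plastic, round, 50 mm outside diameter, 68 mm tall, wall 2.5 mm, open at the top, about 50 g, standing loose on the bench; this point is on its axis, half-way up (34 mm above its underside). z is its axis, up. A larger beaker (60 mm across, 80 mm tall) and a small dropper bottle stand in the same row: they are bystanders
- pan_center (a point): centre of the top face of the balance's round steel pan (120 mm across, 66 mm above the bench when empty). The balance is fixed to the bench, a white box 236 x 168 mm and 54 mm high, its display on the side nearer the robot. z is up
- pan (a joint): how far the sprung pan is pressed down, in m: 0 empty, at most 0.006; the spring gives about 0.8 N per mm, so the beaker sinks it by well under 1 mm
- cap_center (a point): the safety cap: white, ribbed, round, 50 mm outside diameter, 27 mm tall, 30 g; this point is on its axis, half-way up. Lugs inside its skirt hook under lugs on the bottle's neck: it must be pushed down at least 3 mm and, still pressed, turned anticlockwise seen from above by 40 to 85 degrees (aim at 60) from its starting angle; then it lifts straight off. z is its axis, up
- cap_liner (a joint): how far the cap is pressed down against the spring disc inside it, in m: about 0 as it stands locked (it turns only a few degrees then), 0.003 or more (about 9 N) frees it to turn, 0.0055 at the bottom (about 12 N); 1 N per mm on top of 6 N. Negative, to -0.003, when the cap has come free
- bottle_mouth (a point): centre of the rim of the bottle's neck, 132 mm above the bottle's underside, 142 mm above the bench; hidden under the cap at the start, 2.5 mm above the cap's centre. The bottle is amber plastic, square, 62 x 62 mm and 107 mm high to the foot of the neck, about 0.3 kg, loose in its stand. z is its axis, up
- stand: grey block 110 x 110 x 45 mm, fixed to the bench, with a square pocket 64 mm wide and 35 mm deep in which the bottle stands and cannot turn; origin at the centre of its underside, on the bench. z is up, x and y lie along its sides
- big_beaker: bystander: larger off-white beaker, 60 mm diameter, 80 mm tall; origin at the centre of its underside
- dropper: bystander: white dropper bottle, 38 mm diameter, 84 mm tall; origin at the centre of its underside
- well_plate: bystander: clear 24-well plate, 85 x 127 x 18 mm, to the right (-y); origin at the centre of its underside
- marker: bystander: grey marker pen with a black cap, 125 mm long, 12 mm thick; origin under its middle
- scoop: bystander: slim steel lab scoop, 160 mm long, 16 mm wide, lying flat; origin under its middle
- goggles: bystander: clear safety goggles with a black strap, about 150 mm wide and 76 mm tall; origin at the centre of the underside of the mask
Things that resemble listed ones, but are neither listed nor needed, are in the scene too. What is meant by the part that bears cap_center is not purple, and is the smaller of those in its own colour. What is shaped like the part that bears beaker_center but green or pink is not meant.

How it is judged:
By the outcome, as a careful person would: the job done as asked, in the order asked, and still so for the second after the job is handed in, while the arm keeps its last pose, push and grip.
It also fails if it takes over 54 s, if anything falls off the work surface, if the arm or the gripper's body presses on something with over 40 N, if the wrist force passes 120 N, or if a joint passes its speed limit or range.

### The arm

A 6-joint arm with a two-finger parallel gripper is mounted at the origin on the work surface. World frame = base frame: x ahead of the robot, y to its left, z up, the work surface at z = 0. Lengths are in m, angles in rad, forces in N, time in s.
With the tool pointing down it reaches from about 0.2 to 0.875 m from the base axis. Payload 3.4 kg.
Tool frame: the origin (TCP) lies midway between the tips of the shut fingers; the grasp point (between the pads) lies 19 mm behind it; z points along the fingers, y is the line along which they close (so a half turn about z gives the same grasp; the last joint's range is limited). The gripper opens to 94 mm and grips with 3 to 60 N. Pads are 16 mm wide; open, the fingers measure 119 mm over their backs; the gripper's body (75 mm by 177 mm) begins 78 mm behind the grasp point.
Start: joints at [1.111, 0.276, 1.505, -0, 1.361, -0.121], TCP at [0.191, 0.542, 0.205] pointing down, gripper open.
Joint ranges: [-2.89, 2.89], [-0.75, 2.08], [0.22, 2.7], [-1.18, 4.32], [0.11, 2.71], [-2.7, 2.7]. Speed limits (rad/s): [2.57, 2.57, 3.14, 3.14, 3.14, 3.14].

### API

Orientations are given as a unit quaternion [x, y, z, w].
In Python, from plant import arm gives the robot as it stands.
- The arm moves only by the tool send_rows, never from a script. Its argument "moves" is text: rows parted by semicolons, each of 7 numbers parted by spaces: the shift along the tool's x, y, z in m, then the turn, a rotation vector about the tool's x, y, z in rad, then the opening, from 0 (shut) to 1 (fully open). A call has 1 to 5 rows; each row shifts and turns the commanded pose from where the row before left it, along the tool's axes as they then stand; what a row does not reach is not made up. A row lasts 1/10 s, in which the tool goes at most 50 mm and 8.59 degrees, less where a joint would pass 70% of its speed; a pose out of reach is approached as far as the arm can. A call with a gripper value outside its range is refused whole. The fingers move at their own pace and stop on an object; the grip force is fixed at half the most. Time passes only in rows, so rows that do not move let the fingers close. It gives the time, the measured TCP pose, the force, the opening and the grip force at its end, in the units of the state.
- arm.sense(): the state, without advancing time (a new reading comes with each control period).
- arm.read_camera(name): name is "scene" or "top"; returns the picture (480x640x3 uint8, red, green, blue); there is no depth.
- arm.camera_params(name): a dict with "fx", "fy", "cx", "cy" (pixels), "xyz" and "orientation" of the camera in the world. Camera axes: x right, y down, z forward; pixel columns grow to the right and rows downward; lengths in m; the calibration is good to about 2 mm. A picture is of the moment at which its call begins. camera_params takes no time and is no camera call.
- arm.sign_off(): hands the job in; it is judged then, once.
The state is a dict: "t": time; "joint_positions": joint angles; "qd": joint speeds; "tau": joint torques, N m; "ee_pos": TCP position; "tcp_rot": TCP orientation; "wrist_force": force on the tool from outside, world axes, zero at the start; "torque": the same for the moment, N m; "finger_gap": finger opening in m; "gripper_force": force on a finger pad.
Only numpy, scipy, OpenCV 4.12 (cv2) and the standard library are available. Lean on these libraries where they do the work, as an engineer would, in place of code of your own. Each camera call takes 0.05 s, during which the arm holds its last target. There are 200 camera calls.

## Working session

There is one attempt and no reset: what is moved stays moved. The work goes in short steps, Python scripts to look and compute and a tool call to move; the robot and the scene stay as the last step left them, time stands still between calls to the robot, and variables do not carry over. Pictures are saved under pics/ and viewed, at most 10 in all, crops included, and the job is handed in when it is done.

Besides the shell and the picture viewer there is one more tool, called after "Call:" as name(argument=value, ...) on one line, values as JSON. send_rows: Moves the arm, as the interface text tells. Its arguments: {"type":"object","properties":{"moves":{"type":"string"}},"required":["moves"]}

```bash
mkdir -p pics; ls
python3 - <<'E'
from plant import arm
import cv2
for n in("scene","top"):
    cv2.imwrite(f"pics/{n}0.png",arm.read_camera(n)[:,:,::-1]); print(arm.camera_params(n))
print(arm.sense())
E
```

```text
pics
{'fx': 530.8110444091218, 'fy': 530.8110444091218, 'cx': 325.0355027965511, 'cy': 243.27715899967436, 'xyz': array([1.03855784, 0.7672882 , 0.81316557]), 'orientation': array([ 0.24332318,  0.86378023, -0.42182608, -0.12938429])}
{'fx': 462.67650912103056, 'fy': 462.67650912103056, 'cx': 315.3742946054664, 'cy': 245.64568176192583, 'xyz': array([ 0.47712888, -0.00904463,  1.10341886]), 'orientation': array([-0.69572213,  0.71755091, -0.01183799,  0.03084267])}
{'t': 0.1, 'joint_positions': array([ 1.11099160e+00,  2.76533880e-01,  1.50598180e+00,  2.96538050e-06,
        1.36071162e+00, -1.21012613e-01]), 'qd': array([ 7.79099749e-04,  9.60075800e-04, -2.65883306e-03, -5.87112532e-05,
       -4.02651880e-04, -1.46515192e-05]), 'tau': array([ 6.84858296e-04, -4.05457592e+01, -2.37778902e+01,  7.05081713e-02,
        3.00049433e-02, -5.11534051e-05]), 'ee_pos': array([0.19088594, 0.54185684, 0.2046999 ]), 'tcp_rot': array([ 1.68587329e-01,  9.85686382e-01, -7.82681656e-04, -2.35423797e-04]), 'wrist_force': array([ 0.2400675 , -0.48745316,  0.88336444]), 'torque': array([ 0.00652958, -0.00071734,  0.04469006]), 'gripper_force': 0.0, 'finger_gap': 0.0938844331126219}
```

View pics/scene0.png

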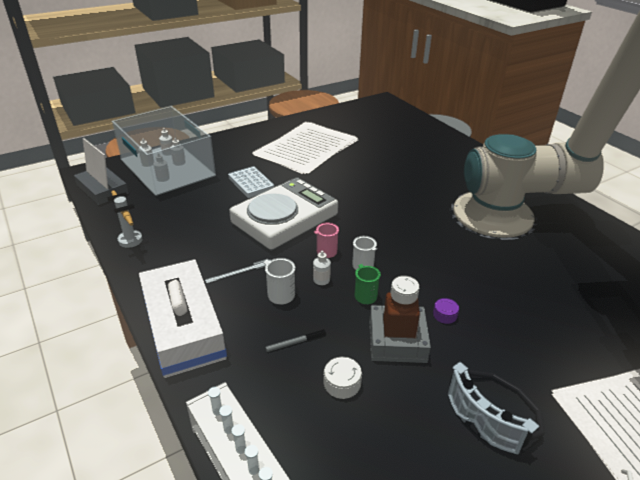

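View pics/top0.png

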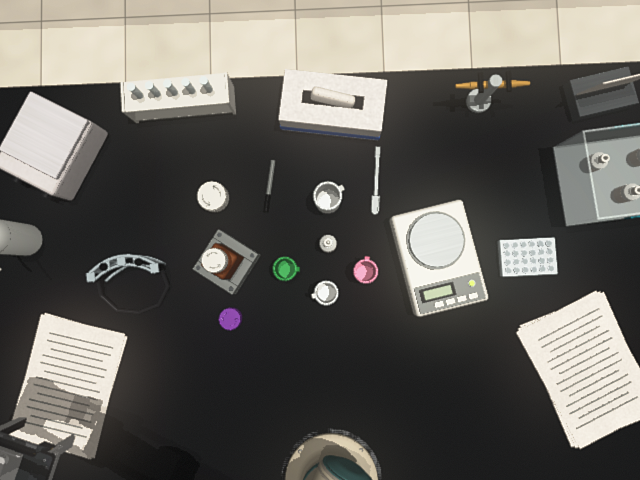

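Candidates, in top view pixels:
- **Beakers:** (325,293) off-white small, (327,197) off-white large, (285,268) green, (366,270) pink. The one meant is (325,293), off-white and the smaller.
- **Caps:** (215,261) white on the bottle, (212,196) white loose and larger, (230,319) purple. The one meant is (215,261), the smaller white one and on the bottle.

I'll confirm with a crop and measure.

```bash
cat > h.py <<'E'
import numpy as np, cv2
from plant import arm
from scipy.spatial.transform import Rotation as R
def ray(n,u,v):
    p=arm.camera_params(n); d=R.from_quat(p["orientation"]).apply([(u-p["cx"])/p["fx"],(v-p["cy"])/p["fy"],1.]); return p["xyz"],d
def plane(n,u,v,z):
    o,d=ray(n,u,v); return o+d*(z-o[2])/d[2]
def proj(n,P):
    p=arm.camera_params(n); q=R.from_quat(p["orientation"]).inv().apply(np.array(P)-p["xyz"]); return np.array([p["fx"]*q[0]/q[2]+p["cx"],p["fy"]*q[1]/q[2]+p["cy"]])
def blob(img,box,f):
    x0,y0,x1,y1=box; c=img[y0:y1,x0:x1].astype(int); m=f(c).astype(np.uint8)
    cs=cv2.findContours(m,cv2.RETR_EXTERNAL,cv2.CHAIN_APPROX_NONE)[0]; k=max(cs,key=cv2.contourArea)+np.array([x0,y0]); return k
E
python3 - <<'E'
from h import *
im=cv2.imread("pics/top0.png")[:,:,::-1]; sc=cv2.imread("pics/scene0.png")[:,:,::-1]
white=lambda t:(lambda c:(c.min(2)>t)&(c.max(2)-c.min(2)<40))
def circ(name,n,I,box,f,z):
    k=blob(I,box,f); w=np.array([plane(n,u+0.,v+0.,z)[:2] for u,v in cv2.convexHull(k)[:,0]])
    (c,r)=cv2.minEnclosingCircle(w.astype(np.float32)*1000); e=cv2.fitEllipse(k)
    print(name,n,"encl",np.round(c,1),"d",round(2*r,1),"ell",np.round(plane(n,*e[0],z)[:2]*1000,1),np.round(e[0]+e[1],1))
circ("small","top",im,(305,275,345,310),white(90),.068)
circ("big","top",im,(308,178,349,216),white(90),.08)
circ("cap","top",im,(198,244,230,276),white(120),.153)
circ("loosecap","top",im,(190,176,235,216),white(120),.027)
circ("cap","scene",sc,(380,268,428,310),white(100),.14)
circ("pan","top",im,(404,206,470,272),lambda c:(c.max(2)<215)&(c.max(2)>60),.066)
# pan edges: Hough
g=cv2.cvtColor(im,cv2.COLOR_RGB2GRAY)[195:285,390:485]
h=cv2.HoughCircles(g,cv2.HOUGH_GRADIENT,1,50,param1=80,param2=12,minRadius=23,maxRadius=32);print(h)
for c in h[0][:1]: print("pan",plane("top",c[0]+390,c[1]+195,.066))
k=blob(im,(185,222,268,300),lambda c:(c.max(2)>50)&(c.max(2)-c.min(2)<200)); r=cv2.minAreaRect(k);b=cv2.boxPoints(r)
print("stand",plane("top",*r[0],.045),r,[np.round(plane("top",*q,.045)[:2],3) for q in b])
a=cv2.resize(im[170:340,180:400],None,fx=3.6,fy=3.5,interpolation=cv2.INTER_CUBIC)
cv2.imwrite("pics/crop1.png",cv2.resize(im[170:335,185:395],(760,597))[:,:,::-1])
E
```

```text
small top encl [434.4   0.8] d 60.8 ell [434.7  -1. ] [325.3 292.6  23.9  25.4]
big top encl [649.8 -16.6] d 75.5 ell [649.9 -13.4] [327.8 195.8  29.   31.4]
cap top encl [511.9 234.7] d 67.3 ell [511.2 230.4] [211.9 260.4  24.7  30.4]
loosecap top encl [669.7 260.1] d 71.3 ell [669.  261.1] [211.3 195.5  28.3  28.6]
cap scene encl [510.3 229.7] d 78.1 ell [512.1 228.6] [404.5 289.1  27.5  28. ]
pan top encl [ 544.8 -249.3] d 132.3 ell [ 544.4 -249.7] [435.1 240.   57.3  58.5]
[[[45.5 44.5 29.2]]]
pan [ 0.54550342 -0.25068156  0.066     ]
stand [0.51126534 0.22531017 0.045     ] ((225.91766357421875, 261.62939453125), (50.69638442993164, 49.776023864746094), 32.47119140625) [array([0.497, 0.306]), array([0.592, 0.242]), array([0.526, 0.145]), array([0.432, 0.208])]
```

View pics/crop1.png

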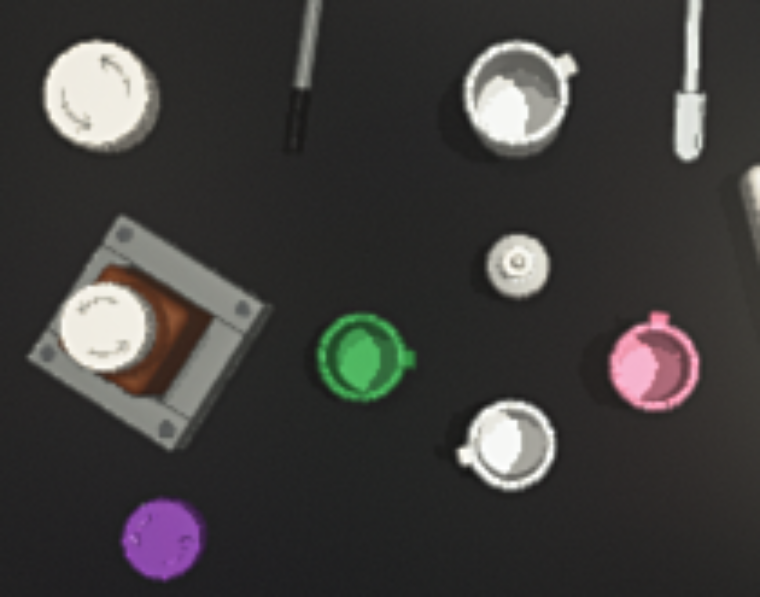

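The crop shows the small white cap on the bottle at px (214,261) and the small off-white beaker at px (327,293), whose spout points toward +y. Both match the description. Estimates:

| Item | x (m) | y (m) |
|---|---|---|
| Beaker | 0.434 | -0.003 |
| Pan | 0.545 | -0.250 |
| Cap | 0.511 | 0.227 |

Next I move above the beaker.

Call:
send_rows(moves="-0.0316 -0.0334 0 0 0 0 1;-0.0316 -0.0334 0 0 0 0 1;-0.0316 -0.0334 0 0 0 0 1;-0.0316 -0.0334 0 0 0 0 1;-0.0316 -0.0334 0 0 0 0 1")

```text
t: 0.6
ee_pos: [0.2847, 0.3305, 0.2051]
tcp_rot: [0.168, 0.986, -0.0, -0.0]
wrist_force: [0.9, -0.7, 0.7]
finger_gap: 0.0943
gripper_force: 0.0
```

Call:
send_rows(moves="-0.0316 -0.0334 0 0 0 0 1;-0.0316 -0.0334 0 0 0 0 1;-0.0316 -0.0334 0 0 0 0 1;-0.0316 -0.0334 0 0 0 0 1;-0.0316 -0.0334 0 0 0 0 1")

```text
t: 1.1
ee_pos: [0.3782, 0.1206, 0.2054]
tcp_rot: [0.169, 0.986, 0.0, 0.0]
wrist_force: [0.1, 0.9, 0.1]
finger_gap: 0.0938
gripper_force: 0.0
```

Call:
send_rows(moves="-0.0316 -0.0334 0 0 0 0.14 1;-0.0316 -0.0334 0 0 0 0 1;-0.0316 -0.0334 0 0 0 0 1;0 0 0 0 0 0.14 1;0 0 0 0 0 0.14 1")

```text
t: 1.6
ee_pos: [0.4222, -0.0098, 0.205]
tcp_rot: [0.375, 0.927, -0.0, -0.001]
wrist_force: [-0.1, -0.3, -0.4]
finger_gap: 0.0938
gripper_force: 0.0
```

Call:
send_rows(moves="0 0 0.01 0 0 0.14 1;0 0 0.01 0 0 0.14 1;0 0 0.02 0 0 0.14 1;0 0 0.02 0 0 0.14 1;0 0 0.01 0 0 0.1 1")

```text
t: 2.1
ee_pos: [0.4207, -0.0079, 0.1337]
tcp_rot: [0.653, 0.757, -0.001, -0.001]
wrist_force: [0.6, 0.4, -0.6]
finger_gap: 0.0941
gripper_force: 0.0
```

Run:
```python
from h import *
im=cv2.imread("pics/top0.png"); sc=cv2.imread("pics/scene0.png")
t=np.linspace(0,2*np.pi,60)
def draw(I,n,c,r,z,col,s,o):
    pts=np.array([(proj(n,[c[0]+r*np.cos(a),c[1]+r*np.sin(a),z])-o+.5)*s for a in t]); cv2.polylines(I,[np.int32(pts*8)],True,col,1,cv2.LINE_AA,3)
def crop(I,n,x,y,w,its):
    s=300/w; J=cv2.resize(I[y:y+w,x:x+w],(300,300),interpolation=cv2.INTER_NEAREST)
    for c,r,z,col in its: draw(J,n,c,r,z,col,s,np.array([x,y]))
    return J
B=[((.434,-.003),.025,.068,(0,0,255)),((.434,-.003),.025,0,(255,0,0))]
C=[((.511,.227),.025,.153,(0,0,255)),((.511,.227),.025,.126,(255,0,0))]
P=[((.545,-.250),.06,.066,(0,0,255))]
cv2.imwrite("pics/chk.png",np.vstack([np.hstack([crop(im,"top",305,272,40,B),crop(im,"top",195,240,44,C)]),np.hstack([crop(sc,"scene",343,230,46,B),crop(sc,"scene",380,265,50,C)])])[:600,:600])
```

```text
(no output)
```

View pics/chk.png

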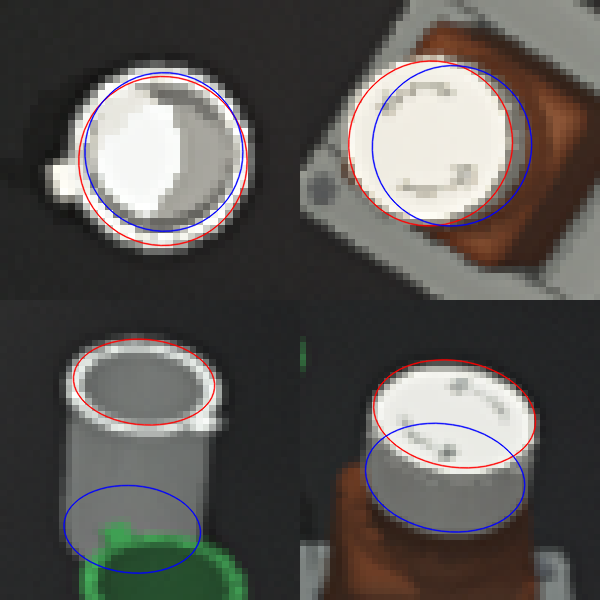

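The outlines agree with the measured points in both views: beaker at (.434,-.003), cap at (.511,.227). I descend on the beaker.

Call:
send_rows(moves="0.003 0.014 0 0 0 0 1;0 0 0.025 0 0 0 1;0 0 0.03 0 0 0 1;0 0 0.03 0 0 0 1;0 0 0.02 0 0 0 1")

```text
t: 2.6
ee_pos: [0.4364, -0.0026, 0.0293]
tcp_rot: [0.65, 0.76, 0.0, -0.0]
wrist_force: [-0.1, 1.2, 0.6]
finger_gap: 0.0942
gripper_force: 0.0
```

Call:
send_rows(moves="0 0 0 0 0 0 0.7;0 0 0 0 0 0 0.62;0 0 0 0 0 0 0.58;0 0 0 0 0 0 0.55;0 0 0 0 0 0 0.55")

```text
t: 3.1
ee_pos: [0.4364, -0.0031, 0.0314]
tcp_rot: [0.651, 0.759, 0.001, 0.001]
wrist_force: [-0.1, 0.5, -0.5]
finger_gap: 0.0572
gripper_force: 0.0
```

Call:
send_rows(moves="0 0 0 0 0 0 0.5;0 0 0 0 0 0 0.4;0 0 0 0 0 0 0.4;0 0 0 0 0 0 0.4;0 0 0 0 0 0 0.4")

```text
t: 3.6
ee_pos: [0.4359, -0.0031, 0.0311]
tcp_rot: [0.651, 0.759, 0.0, 0.0]
wrist_force: [-0.6, 0.6, 7.1]
finger_gap: 0.0502
gripper_force: 30.0
```

Call:
send_rows(moves="0 0 -0.01 0 0 0 0.4;0 0 -0.02 0 0 0 0.4;0 0 -0.04 0 0 0 0.4;0 0 -0.04 0 0 0 0.4;0 0 -0.04 0 0 0 0.4")

```text
t: 4.1
ee_pos: [0.435, -0.0029, 0.1823]
tcp_rot: [0.651, 0.759, -0.0, -0.0]
wrist_force: [1.1, -0.3, -0.4]
finger_gap: 0.0502
gripper_force: 30.0
```

Call:
send_rows(moves="-0.02 0.0055 0 0 0 0 0.4;-0.043 0.0115 0 0 0 0 0.4;-0.045 0.0125 0 0 0 0 0.4;-0.045 0.0125 0 0 0 0 0.4;-0.045 0.0125 0 0 0 0 0.4")

```text
t: 4.6
ee_pos: [0.5197, -0.192, 0.1809]
tcp_rot: [0.651, 0.759, 0.0, 0.0]
wrist_force: [1.0, 0.1, -0.2]
finger_gap: 0.0502
gripper_force: 30.0
```

Call:
send_rows(moves="-0.043 0.0115 0 0 0 0 0.4;-0.02 0.0055 0 0 0 0 0.4;0 0 0.03 0 0 0 0.4;0 0 0.02 0 0 0 0.4;0 0 0 0 0 0 0.4")

```text
t: 5.1
ee_pos: [0.5434, -0.2492, 0.1275]
tcp_rot: [0.652, 0.759, -0.001, -0.004]
wrist_force: [-0.5, 0.2, -1.7]
finger_gap: 0.0505
gripper_force: 30.0
```

Run:
```python
from h import *
s=arm.sense();print(s["ee_pos"],s["tcp_rot"],s["wrist_force"])
a=arm.read_camera("top")[195:325,375:505];b=arm.read_camera("scene")[150:280,215:345]
f=lambda I:cv2.resize(I,(390,390),interpolation=cv2.INTER_CUBIC)
cv2.imwrite("pics/p1.png",np.hstack([f(a),f(b)])[:,:,::-1])
```

```text
[ 0.5434192  -0.24916011  0.12753101] [ 6.51572586e-01  7.58577810e-01 -5.44907732e-04 -3.54611715e-03] [-0.5112238   0.22364374 -1.66788815]
```

View pics/p1.png

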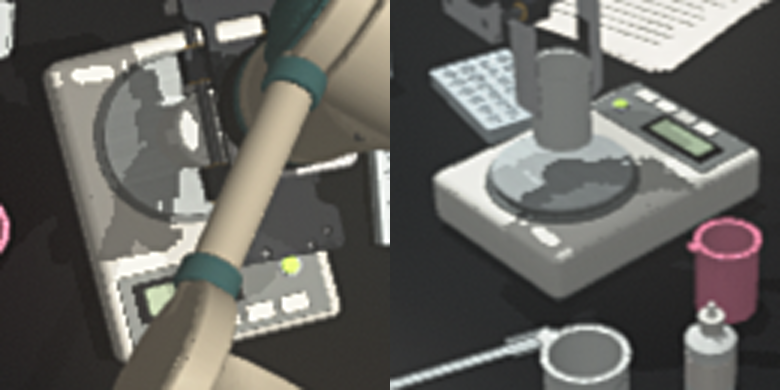

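The beaker hangs upright over the pan (scene crop about (563,150)) and is clear of everything. I lower it gently.

Call:
send_rows(moves="0 0 0.01 0 0 0 0.4;0 0 0.01 0 0 0 0.4;0 0 0.005 0 0 0 0.4;0 0 0.001 0 0 0 0.4;0 0 0 0 0 0 0.4")

```text
t: 5.7
ee_pos: [0.5457, -0.2501, 0.1042]
tcp_rot: [0.651, 0.759, 0.0, -0.0]
wrist_force: [0.1, -0.3, -0.3]
finger_gap: 0.0503
gripper_force: 30.0
```

Call:
send_rows(moves="0 0 0.002 0 0 0 0.4;0 0 0.002 0 0 0 0.4;0 0 0.001 0 0 0 0.4;0 0 0 0 0 0 0.4;0 0 0 0 0 0 0.4")

```text
t: 6.2
ee_pos: [0.5458, -0.2502, 0.0995]
tcp_rot: [0.651, 0.759, 0.0, 0.0]
wrist_force: [-0.5, 1.0, -1.9]
finger_gap: 0.0502
gripper_force: 30.0
```

Call:
send_rows(moves="0 0 0.001 0 0 0 0.4;0 0 0 0 0 0 0.4;0 0 0.001 0 0 0 0.4;0 0 0 0 0 0 0.4;0 0 0 0 0 0 0.4")

```text
t: 6.7
ee_pos: [0.5457, -0.2502, 0.0974]
tcp_rot: [0.651, 0.759, 0.0, -0.0]
wrist_force: [-0.8, -0.2, 0.6]
finger_gap: 0.0501
gripper_force: 30.0
```

Run:
```python
from h import *
for i in range(4):
  arm.read_camera("scene"); s=arm.sense();print(s["ee_pos"],s["wrist_force"])
```

```text
[ 0.54578273 -0.25018563  0.09741911] [ 1.25667813  0.45510797 -1.33432094]
[ 0.54576492 -0.25019486  0.09745531] [-0.37896294  0.74931062 -0.07519342]
[ 0.54576816 -0.25018035  0.09744968] [-0.98858178 -0.33143141 -0.1278674 ]
[ 0.54578737 -0.25018984  0.09747097] [ 0.3711268  -0.88155932 -0.16238364]
```

Call:
send_rows(moves="0 0 0.001 0 0 0 0.4;0 0 0 0 0 0 0.4;0 0 0.0005 0 0 0 0.4;0 0 0 0 0 0 0.4;0 0 0 0 0 0 0.4")

```text
t: 7.4
ee_pos: [0.5458, -0.2502, 0.096]
tcp_rot: [0.651, 0.759, 0.0, 0.0]
wrist_force: [0.0, -0.4, 0.0]
finger_gap: 0.0501
gripper_force: 30.0
```

Run:
```python
from h import *
F=[]
for i in range(10):
  arm.read_camera("scene"); s=arm.sense();F.append(s["wrist_force"])
print(s["ee_pos"],np.mean(F,0),s["t"])
```

```text
[ 0.54586379 -0.25019178  0.09599208] [ 0.24175109 -0.00685982  0.45070579] 7.9
```

Mean vertical force shifted by about 0.9 N, so the beaker has touched down. I release it slowly.

Call:
send_rows(moves="0 0 0 0 0 0 0.54;0 0 0 0 0 0 0.56;0 0 0 0 0 0 0.6;0 0 0 0 0 0 0.7;0 0 0 0 0 0 0.8")

```text
t: 8.4
ee_pos: [0.5457, -0.2501, 0.0959]
tcp_rot: [0.651, 0.759, 0.0, -0.0]
wrist_force: [-0.4, -0.5, -0.1]
finger_gap: 0.0688
gripper_force: 0.0
```

Call:
send_rows(moves="0 0 0 0 0 0 0.9;0 0 -0.005 0 0 0 0.9;0 0 -0.02 0 0 0 0.9;0 0 -0.035 0 0 0 1;0 0 -0.045 0 0 0 1")

```text
t: 8.9
ee_pos: [0.5446, -0.2495, 0.2006]
tcp_rot: [0.651, 0.759, -0.0, -0.002]
wrist_force: [1.1, -0.7, -0.2]
finger_gap: 0.0937
gripper_force: 0.0
```

Call:
send_rows(moves="0.03 0.0025 -0.01 0 0 0 1;0.049 0.004 0 0 0 0 1;0.049 0.004 0 0 0 0 1;0.049 0.004 0 0 0 0 1;0.049 0.004 0 0 0 0 1")

```text
t: 9.4
ee_pos: [0.5295, -0.0223, 0.2116]
tcp_rot: [0.652, 0.759, 0.0, 0.0]
wrist_force: [1.5, 0.4, 0.3]
finger_gap: 0.0936
gripper_force: 0.0
```

Call:
send_rows(moves="0.049 0.004 0 0 0 0 1;0.049 0.004 0 0 0 0 1;0.049 0.004 0 0 0 0 1;0.049 0.004 0 0 0 0 1;0.04 0.003 0 0 0 0 1")

```text
t: 9.9
ee_pos: [0.5123, 0.2148, 0.2116]
tcp_rot: [0.651, 0.759, 0.001, 0.0]
wrist_force: [-0.0, 0.9, 0.1]
finger_gap: 0.094
gripper_force: 0.0
```

Call:
send_rows(moves="0.014 0.001 0 0 0 0 1;0 0 0 0 0 0 1;0 0 0 0 0 0 1")

```text
t: 10.2
ee_pos: [0.5118, 0.225, 0.211]
tcp_rot: [0.651, 0.759, -0.0, 0.0]
wrist_force: [-0.0, 1.3, 0.4]
finger_gap: 0.0937
gripper_force: 0.0
```

Run:
```python
from h import *
s=arm.sense();print(s["ee_pos"],s["tcp_rot"],s["t"],s["joint_positions"])
T=arm.read_camera("top");S=arm.read_camera("scene")
f=lambda I:cv2.resize(I,(390,390),interpolation=cv2.INTER_CUBIC)
cv2.imwrite("pics/p2.png",np.hstack([f(T[180:310,370:500]),f(S[140:270,200:330])])[:,:,::-1])
k=blob(T,(425,215,475,265),lambda c:(c.min(2)>225)); print(cv2.contourArea(k))
```

```text
[0.51182266 0.22503729 0.21103258] [ 6.51361793e-01  7.58767017e-01 -4.68067660e-04  4.58345173e-04] 10.2 [ 2.90689020e-01  2.49159115e-01  1.52871375e+00 -1.30494505e-03
  1.36401249e+00  1.38916773e-01]
721.0
```

View pics/p2.png

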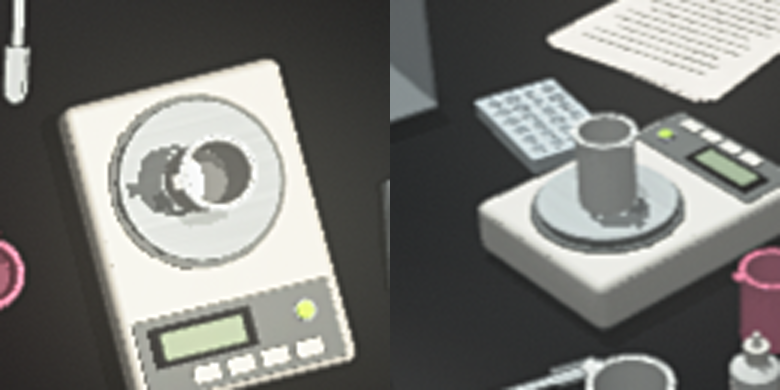

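Run:
```python
from h import *
print(plane("top",370+218/3,180+172/3,.134),plane("top",370+199/3,180+180/3,.066))
print(plane("scene",200+(605-390)/3,140+132/3,.134),plane("scene",200+(607-390)/3,140+205/3,.066))
```

```text
[ 0.54507251 -0.24989009  0.134     ] [ 0.54432605 -0.25247745  0.066     ]
[ 0.54832418 -0.24058674  0.134     ] [ 0.55175197 -0.23670635  0.066     ]
```

The beaker stands upright, within about 3 mm of the pan centre (top crop rim (218,172), pan (199,180)). I descend to the cap.

Call:
send_rows(moves="0.002 0 0.03 0 0 0 1;0 0 0.03 0 0 0 1;0 0 0.02 0 0 0 0.8;0 0 0 0 0 0 0.7;0 0 0 0 0 0 0.65")

```text
t: 10.8
ee_pos: [0.512, 0.227, 0.1314]
tcp_rot: [0.652, 0.758, 0.0, 0.0]
wrist_force: [-0.1, 0.5, 0.1]
finger_gap: 0.0732
gripper_force: 0.0
```

Call:
send_rows(moves="0 0 0.002 0 0 0 0.55;0 0 0 0 0 0 0.5;0 0 0 0 0 0 0.4;0 0 0 0 0 0 0.4;0 0 0 0 0 0 0.4")

```text
t: 11.3
ee_pos: [0.5117, 0.2282, 0.1298]
tcp_rot: [0.651, 0.759, 0.0, 0.0]
wrist_force: [-0.7, 0.0, 4.5]
finger_gap: 0.0497
gripper_force: 30.0
```

Call:
send_rows(moves="0 0 0 0 0 0 0.4;0 0 0 0 0 0 0.4;0 0 0.001 0 0 0 0.4;0 0 0.001 0 0 0 0.4;0 0 0 0 0 0 0.4")

```text
t: 11.8
ee_pos: [0.5117, 0.2282, 0.128]
tcp_rot: [0.651, 0.759, 0.0, 0.0]
wrist_force: [-0.9, -0.6, 7.7]
finger_gap: 0.0493
gripper_force: 30.0
```

Call:
send_rows(moves="0 0 0.001 0 0 0 0.4;0 0 0.001 0 0 0 0.4;0 0 0.001 0 0 0 0.4;0 0 0 0 0 0 0.4;0 0 0 0 0 0 0.4")

```text
t: 12.3
ee_pos: [0.5117, 0.2282, 0.1256]
tcp_rot: [0.651, 0.759, 0.001, 0.0]
wrist_force: [-2.1, -0.4, 10.3]
finger_gap: 0.0498
gripper_force: 30.0
```

Call:
send_rows(moves="0 0 0.0005 0 0 0 0.4;0 0 0 0 0 -0.06 0.4;0 0 0 0 0 -0.1 0.4;0 0 0 0 0 -0.1 0.4;0 0 0 0 0 0 0.4")

```text
t: 12.8
ee_pos: [0.5127, 0.2287, 0.1254]
tcp_rot: [0.547, 0.837, 0.002, 0.001]
wrist_force: [-0.8, 0.0, 10.0]
finger_gap: 0.05
gripper_force: 30.0
```

Run:
```python
from h import *
s=arm.sense();print(s["ee_pos"],s["torque"],s["wrist_force"])
```

```text
[0.51271001 0.22869644 0.1254362 ] [-0.13660576  0.27166427  0.05919207] [-0.80639874  0.0407718   9.99396912]
```

Yaw torque is low (0.06 N m), so the cap is turning freely. I continue to about 60°.

Call:
send_rows(moves="0 0 0 0 0 -0.1 0.4;0 0 0 0 0 -0.1 0.4;0 0 0 0 0 -0.1 0.4;0 0 0 0 0 -0.1 0.4;0 0 0 0 0 0 0.4")

```text
t: 13.3
ee_pos: [0.5129, 0.2289, 0.1255]
tcp_rot: [0.37, 0.929, 0.002, 0.002]
wrist_force: [0.4, -0.0, 9.8]
finger_gap: 0.0496
gripper_force: 30.0
```

Call:
send_rows(moves="0 0 0 0 0 -0.1 0.4;0 0 0 0 0 -0.1 0.4;0 0 0 0 0 -0.1 0.4;0 0 0 0 0 -0.09 0.4;0 0 0 0 0 0 0.4")

```text
t: 13.8
ee_pos: [0.513, 0.229, 0.1255]
tcp_rot: [0.183, 0.983, 0.001, 0.002]
wrist_force: [-1.5, 0.1, 10.4]
finger_gap: 0.0497
gripper_force: 30.0
```

Run:
```python
from h import *
s=arm.sense();print(s["ee_pos"],s["torque"],s["wrist_force"],2*np.arctan2(s["tcp_rot"][0],s["tcp_rot"][1]))
```

```text
[0.51300529 0.22895076 0.12550412] [-0.00270783  0.19735469  0.03052491] [-1.49382816  0.12142887 10.3974198 ] 0.3671299527552946
```

Turned 60.2° under 10 N. I start the lift.

Call:
send_rows(moves="0 0 -0.002 0 0 0 0.4;0 0 -0.002 0 0 0 0.4;0 0 -0.002 0 0 0 0.4;0 0 -0.002 0 0 0 0.4;0 0 -0.002 0 0 0 0.4")

```text
t: 14.3
ee_pos: [0.5114, 0.2282, 0.1335]
tcp_rot: [0.183, 0.983, 0.0, -0.0]
wrist_force: [-0.2, -0.5, -1.6]
finger_gap: 0.0493
gripper_force: 30.0
```

Call:
send_rows(moves="0 0 0 0 0 0 0.4;0 0 0 0 0 0 0.4")

```text
t: 14.5
ee_pos: [0.511, 0.228, 0.1329]
tcp_rot: [0.183, 0.983, -0.0, -0.001]
wrist_force: [0.2, 0.4, -0.1]
finger_gap: 0.0493
gripper_force: 30.0
```

Call:
send_rows(moves="0 0 -0.005 0 0 0 0.4;0 0 -0.008 0 0 0 0.4;0 0 -0.01 0 0 0 0.4;0 0 -0.015 0 0 0 0.4;0 0 0 0 0 0 0.4")

```text
t: 15.0
ee_pos: [0.5129, 0.2286, 0.1741]
tcp_rot: [0.183, 0.983, 0.001, 0.002]
wrist_force: [0.1, 1.0, -0.9]
finger_gap: 0.049
gripper_force: 30.0
```

Call:
send_rows(moves="0 0 -0.02 0 0 0 0.4;0 0 -0.015 0 0 0 0.4;0 0 -0.01 0 0 0 0.4;0 0 0 0 0 0 0.4;0 0 0 0 0 0 0.4")

```text
t: 15.5
ee_pos: [0.5111, 0.228, 0.2161]
tcp_rot: [0.183, 0.983, -0.0, -0.0]
wrist_force: [0.2, 0.6, -0.5]
finger_gap: 0.0497
gripper_force: 30.0
```

Run:
```python
from h import *
s=arm.sense();print(s["ee_pos"],s["tcp_rot"],s["wrist_force"])
a=arm.read_camera("scene")
cv2.imwrite("pics/p3.png",cv2.resize(a[150:400,200:520],(768,600),interpolation=cv2.INTER_CUBIC)[:,:,::-1])
```

```text
[0.51109092 0.22801097 0.21605945] [ 1.83377376e-01  9.83042544e-01 -1.03349178e-04 -2.90383603e-04] [ 0.2026608   0.59164149 -0.52075722]
```

View pics/p3.png

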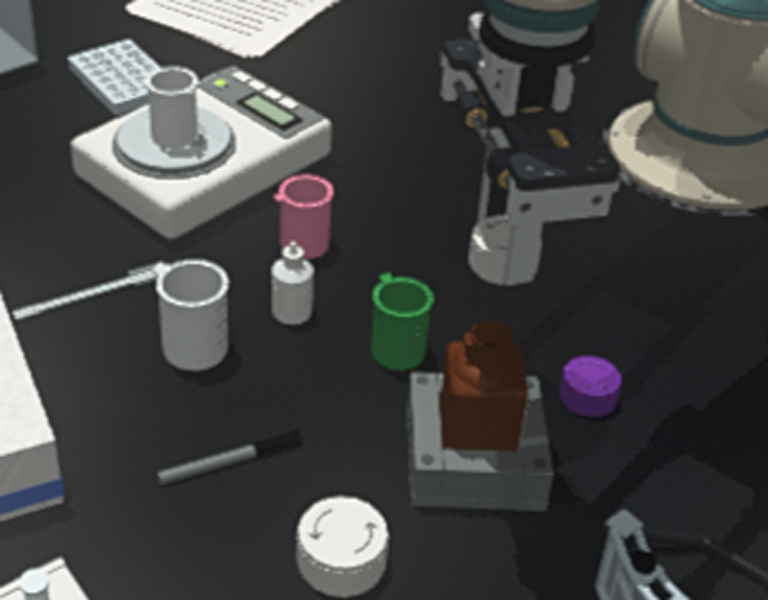

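The cap is lifted, at crop (505,245), with the open bottle seated in its stand at (485,400). The beaker is upright on the pan at (175,110) and the bystanders haven't moved. I hand in.

```bash
python3 -c "
from plant import arm
print(arm.sign_off())"
```

```text
the job is handed in; nothing more can be done
None
```

The job is handed in: the beaker stands upright within about 3 mm of the balance pan's centre, and the unscrewed cap is held level about 8 cm above the open bottle, which is still seated in its stand.

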